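Fish the roaster's clamp knob out from under the wire rack with the reacher

TASK

The red-lobed clamp knob of the roaster has rolled far in under the wire rack: take the reacher by its grip, slide its open jaws in through the rack's open end, squeeze the trigger to hold the knob, lift it and bring it out. Set it down gently in the steel parts dish before letting it go, then lay the reacher flat on the open bench, on its side as it lay, clear of the dish and the rack, and let go. Do not touch the knob with the gripper itself, and leave the dish and everything else where it stands.

Things in the scene. Friction and masses are not known exactly. Their poses are not given: they have to be found in the camera images.
- reacher: Hand reacher (grabber), 424 mm long, 0.34 kg, lying on its side. Origin under the grip's middle; x along the shaft to the jaws, z up, y to the trigger side. Black grip bar x -35..60, y -26..-4, z 0..36 mm; lower hand stop behind it x -102..-30, y -26..20, z 0..24; housing x 55..100, y +-26, z 0..36; tube 16 thick at z 18, x 100..235; jaw head x 220..244, y +-17.
- reacher_grip (a point): Middle of the reacher's grip, 18 mm above its underside; axes as reacher; centre of mass about 15 mm ahead. Grasp here across y: one finger on the fixed bar (outer face y -26), one on the orange lever (outer face y +27 released, +21 with the knob in the jaws, +16 squeezed). The lever ends at x -20 and is 26 mm high (z 5..31).
- reacher_jaws (a point): Point between the jaw pads where the knob should be held: 300 mm ahead of reacher_grip along the shaft, same height (18 mm above the underside); axes as reacher.
- trigger (a joint): Trigger lever angle (rad), hinged 55 mm ahead of the grip's middle: 0 released (by a spring; jaws open), about 0.11 jaws on the knob, 0.20 fully squeezed. Grip needed at the middle: 22 N to start it, 26 N to reach the knob, 29 N full travel; 20 N or less lets the jaws open. Each jaw turns twice this angle; each further N presses the knob by about 0.2 N per jaw, so 60 to 100 N holds it well.
- jaw_left: Jaw on the reacher's +y side, hinged 235 mm ahead of reacher_grip; orange pad 34 mm long, 24 high (z 6..30 above the reacher's underside) with its middle at reacher_jaws, and a small inward lip at the tip (x 320). Released, the pads stand 62 mm apart and the jaws are 84 mm wide over all.
- jaw_right: The same jaw on the -y side.
- knob: The knob itself; origin at the centre of its underside. See knob_center.
- knob_center (a point): Centre of the clamp knob: upright round plastic knob with red lobes on a black core and a brass bush, 34 mm across, 30 mm high, about 0.06 kg, standing on the bench under the rack; centre 15 mm above its underside.
- rack: Fixed chrome wire rack, 400 mm deep (x), 300 wide (y), origin on the bench below its middle. Open end at x -200; wire guards at 32 and 65 mm height on the other sides. Top wires 95 to 101 mm up. The knob stands 295 to 311 mm in from the open end, near the middle line (y +-18), so the hand comes up to the top edge and must lean back; tins along both sides leave a lane 140 mm wide (y +-70).
- dish: Round steel parts dish, loose, 0.5 kg: 120 mm across the rim, 92 mm across the foot, rim 16 mm high, floor 3 mm thick. Origin: centre of its underside.
- tin_a: Steel sample tin with a black lid, 64 mm across, 74 mm high, standing under the rack at its +y side. Leave alone.
- tin_b: The same, under the rack at its +y side, farther in. Leave alone.
- tin_c: The same, under the rack at its -y side. Leave alone.
- bean_jar: Jar with a black cap, 80 mm across, 110 mm high, standing on top of the rack at the far +y corner. Leave alone.
- cup_bowl: White cupping bowl, 90 mm across, 55 mm high, at the back of the bench. Leave alone.
- scoop_cup: Blue mug, 72 mm across, 80 mm high, at the back of the bench. Leave alone.
- trier: Sampling scoop of the roaster: wooden handle and steel trough, 250 mm long, 24 mm high, lying at the far right of the bench; origin near its middle, handle towards its -x. Leave alone.

How it is judged:
On the way, in this order (a step that is already met when the one before it is completed fails the run):
1. Both jaws of the reacher grip the knob (over 1 N each) while it is still far in under the rack (contact force between each of jaw_left, jaw_right and knob above 1 N and x of knob_center in the frame of rack above -0.05 m), for 0.2 s.
2. The knob is held by both jaws off the bench, its centre over 25 mm up (contact force between each of jaw_left, jaw_right and knob above 0.5 N and height (world z) of knob_center above 0.025 m), for 0.2 s.
3. Still held by the jaws, the knob is over the dish, within 40 mm of its middle, and low (centre under 42 mm above the bench) (contact force between each of jaw_left, jaw_right and knob above 0.3 N and horizontal distance between knob_center and dish below 0.04 m and height (world z) of knob_center below 0.042 m), for 0.1 s.
At the end, for the whole second after the job is handed in: The knob rests in the dish (centre within 40 mm of its middle, under 30 mm above the bench), still, free of the reacher; the reacher lies flat and still on the bench (within 8 mm, tilt under 0.06 rad), off dish and rack, its jaws out from under the rack; the robot touches nothing (horizontal distance between knob_center and dish below 0.04 m and height (world z) of knob_center below 0.03 m and linear speed of each of knob, reacher below 0.02 m/s and contact force between reacher and knob below 0.05 N and contact force between reacher and dish below 0.05 N and height (world z) of reacher below 0.008 m and angle between reacher's own z axis and vertical below 0.06 rad and (x of reacher_jaws in the frame of rack below -0.2 m or y of reacher_jaws in the frame of rack below -0.16 m or y of reacher_jaws in the frame of rack above 0.16 m or x of reacher_jaws in the frame of rack above 0.2 m) and contact force between reacher and rack below 0.05 N).
It fails at once if The gripper or arm touched the knob (contact force between the arm and knob above 0.3 N).
It fails at once if The gripper's fingers touched the knob (contact force between the fingers and knob above 0.3 N).
It fails at once if A tin under the rack was pushed or knocked over (moved over 20 mm) (distance of any of tin_a, tin_b, tin_c from where it was at the start of the episode above 0.02 m).
It fails at once if The dish was pushed more than 30 mm (distance of dish from where it was at the start of the episode above 0.03 m).
It fails at once if The jar, bowl, mug or sampling scoop was moved over 20 mm (distance of any of bean_jar, cup_bowl, scoop_cup, trier from where it was at the start of the episode above 0.02 m).
It also fails if it takes over 58 s, if anything falls off the work surface, if the arm or the gripper's body presses on something with over 40 N, if the wrist force passes 120 N, or if a joint passes its speed limit or range.

ROBOT

A 7-joint arm with a two-finger parallel gripper is mounted at the origin on the work surface. World frame = base frame: x ahead of the robot, y to its left, z up, the work surface at z = 0. Lengths are in m, angles in rad, forces in N, time in s.
With the tool pointing down it reaches from about 0.4 to 0.85 m from the base axis. Payload 10.4 kg.
Tool frame: the origin (TCP) lies midway between the tips of the shut fingers; the grasp point (between the pads) lies 19 mm behind it; z points along the fingers, x is the direction in which the jaws open and shut, and the axes are right-handed (so a half turn about z gives the same grasp; the last joint's range is limited). The gripper opens to 85 mm and grips with 20 to 120 N. Pads are 22 mm wide; open, the fingers measure 114 mm over their backs; the gripper's body (76 mm by 85 mm) begins 54 mm behind the grasp point. The pads swing forward as they close: fully open they stand 13 mm farther back than shut.
Start: joints at [1.135, 0.332, -0.065, 1.46, 0.022, 1.35, -0.088], TCP at [0.251, -0.573, 0.231] pointing down, gripper open.
Joint ranges: [-2.6, 2.6], [-0.5, 2.12], [-1.47, 1.34], [0.16, 2.42], [-1.27, 4.41], [0.06, 2.06], [-2.6, 2.6]. Speed limits (rad/s): [2.22, 2.22, 2.79, 2.79, 3.14, 3.14, 3.14].

INTERFACE

Orientations are given as a unit quaternion [x, y, z, w].
In Python, from workcell import monitor, eyes, ticket, models gives the robot as it stands.
- The arm moves only by the tool servo_tool, never from a script. Its argument "motion" is a list of rows, each a list of 7 numbers: the opening, from 0 (shut) to 1 (fully open), then the shift along the tool's x, y, z in m, then the turn, a rotation vector about the tool's x, y, z in degrees. In form: [[fingers, tx, ty, tz, rx, ry, rz], ...]. A call has 1 to 20 rows; each row is the pose to reach, as a shift and turn from the pose commanded when the call began, along the tool's axes at that moment; what a row does not reach only later rows make up. A row lasts 1/8 s, in which the tool goes at most 62.5 mm and 10.7 degrees, less where a joint would pass 70% of its speed; a pose out of reach is approached as far as the arm can. A call with a gripper value outside its range is refused whole. The fingers move at their own pace and stop on an object; "grip_force" is the grip in N (left out, the last holds). Time passes only in rows, so rows that repeat a pose let the fingers close. It gives the time, the measured TCP pose, the force and the opening at its end, in the units of the state.
- monitor.get_obs(): the state, without advancing time (a new reading comes with each control period).
- eyes.camera(name): name is "scene" or "top" or "wrist"; returns (picture, depth): 384x512x3 uint8, blue, green, red; 384x512 float32, m along the optical axis (not along the pixel's ray), 0 where there is no reading.
- eyes.camera_info(name): a dict with "intrinsics" (3x3 intrinsics, pixels), "extrinsics" (4x4, takes a point from world to camera coordinates); the wrist camera has in their place "tool_from_camera" (4x4, takes a point from camera to tool coordinates, whose origin is the TCP and whose axes are the tool frame's). Camera axes: x right, y down, z forward; pixel columns grow to the right and rows downward; lengths in m; the calibration is good to about 2 mm. A picture is of the moment at which its call begins: read the wrist's pose just before it. camera_info takes no time and is no camera call.
- ticket.hand_in(): hands the job in, once; it reports no verdict.
Trained networks look in the newest picture that a camera, given by its name, has taken for a name from the list of things; names that differ only in an ending like _2 or _b are one class to them, and where a whole thing is asked for, a point or a joint stands for the part that bears it (a point fixed in the world has none). Each returns a list of dicts, best first, with "confidence" (0 to 1); they miss things now and then, are a little off and sometimes report something else, mostly with a low value. They report only what shows in the picture. A call takes as long as a camera call.
- models.boxes_of(camera, thing): "point" ([x, y, z] in m, in the coordinates of the camera as it stood for that picture, good to about 4 mm: the middle of the surface that is visible of it).
The state is a dict: "clock": time; "joint_pos": joint angles; "joint_velocities": joint speeds; "tau": joint torques, N m; "position": TCP position; "ee_rot": TCP orientation; "ft_force": force on the tool from outside, world axes, zero at the start; "torque": the same for the moment, N m; "grip_width": opening from 0.0 (shut) to 1.0 (fully open).
Only numpy, scipy, OpenCV 4.12 (cv2) and the standard library are available. Lean on these libraries where they do the work, as an engineer would, in place of code of your own. Each camera call takes 0.05 s, during which the arm holds its last target. There are 200 camera calls.

## Working session

There is one attempt and no reset: what is moved stays moved. The work goes in short steps, Python scripts to look and compute and a tool call to move; the robot and the scene stay as the last step left them, time stands still between calls to the robot, and variables do not carry over. Pictures are saved under pics/ and viewed, about 8 in all and at most 12, crops included, and the job is handed in when it is done.

Besides the shell and the picture viewer there is one more tool, called after "Request:" as name([rows], argument=value, ...), one row to a line, values as JSON. servo_tool: Moves the arm, as the interface text tells. Its arguments: {"type":"object","properties":{"motion":{"type":"array"},"grip_force":{"type":"number"}},"required":["motion"]}

```bash
mkdir -p pics; cat > h.py <<'E'
import numpy as np, cv2
from scipy.spatial.transform import Rotation as R
from workcell import monitor, eyes, ticket, models
def T_tool():
    o=monitor.get_obs(); T=np.eye(4); T[:3,:3]=R.from_quat(o['ee_rot']).as_matrix(); T[:3,3]=o['position']; return T
def c2w(cam,T=None):
    i=eyes.camera_info(cam)
    return T@np.array(i['tool_from_camera']) if cam=='wrist' else np.linalg.inv(np.array(i['extrinsics']))
def cloud(cam,d,M):
    K=np.array(eyes.camera_info(cam)['intrinsics']); v,u=np.mgrid[:d.shape[0],:d.shape[1]]
    P=np.stack([(u-K[0,2])/K[0,0]*d,(v-K[1,2])/K[1,1]*d,d],-1)
    return P@M[:3,:3].T+M[:3,3]
E
python3 - <<'E'
from h import *
np.set_printoptions(precision=3,suppress=True)
o=monitor.get_obs(); print(o)
ims=[]
for c in ['scene','top']:
    im,d=eyes.camera(c); ims.append(im); M=c2w(c); np.savez(f'{c}.npz',im=im,P=cloud(c,d,M))
    print(c,'cam at',M[:3,3])
    for t in ['reacher','reacher_grip','reacher_jaws','trigger','jaw_left','jaw_right','knob','rack','dish','tin_a','bean_jar','cup_bowl','scoop_cup','trier']:
        for r in models.boxes_of(c,t)[:3]:
            p=M@np.append(r['point'],1); print(t,round(r['confidence'],2),p[:3])
cv2.imwrite('pics/s.png',ims[0]);cv2.imwrite('pics/t.png',ims[1])
E
```

```text
{'clock': 0.0, 'joint_pos': array([ 1.135,  0.333, -0.065,  1.461,  0.022,  1.35 , -0.089]), 'joint_velocities': array([ 0.001,  0.001,  0.   , -0.   ,  0.001,  0.   ,  0.001]), 'tau': array([ -0.   , -62.542,   0.049, -39.161,   0.016,   0.01 ,  -0.   ]), 'position': array([ 0.251, -0.572,  0.23 ]), 'ee_rot': array([ 0.837, -0.547, -0.001, -0.   ]), 'ft_force': array([-0.031,  0.831,  0.345]), 'torque': array([ 0.016, -0.004,  0.048]), 'grip_width': 1.0037183140740782}
scene cam at [1.082 0.469 0.807]
reacher 0.93 [ 0.515 -0.354  0.024]
reacher 0.29 [ 0.503 -0.434  0.03 ]
reacher_grip 0.93 [ 0.517 -0.354  0.027]
reacher_grip 0.22 [0.597 0.147 0.076]
reacher_jaws 0.96 [ 0.515 -0.352  0.025]
reacher_jaws 0.63 [0.395 0.218 0.064]
jaw_left 0.4 [ 0.444 -0.153  0.022]
jaw_right 0.61 [ 0.517 -0.142  0.024]
knob 0.74 [0.517 0.387 0.032]
knob 0.52 [ 0.767 -0.096  0.034]
knob 0.17 [0.598 0.145 0.076]
rack 0.56 [0.56  0.318 0.102]
dish 0.89 [ 0.659 -0.175  0.002]
tin_a 0.89 [0.394 0.219 0.066]
tin_a 0.65 [0.436 0.433 0.052]
tin_a 0.63 [0.599 0.147 0.078]
bean_jar 0.57 [0.484 0.394 0.186]
cup_bowl 0.83 [ 0.771 -0.097  0.035]
scoop_cup 0.64 [0.783 0.049 0.051]
trier 0.76 [ 0.697 -0.362  0.014]
top cam at [ 0.323 -0.018  1.439]
reacher 0.94 [ 0.513 -0.378  0.025]
reacher_grip 0.61 [ 0.514 -0.376  0.026]
reacher_jaws 0.96 [ 0.512 -0.375  0.031]
trigger 0.59 [ 0.497 -0.431  0.029]
jaw_left 0.57 [ 0.442 -0.161  0.02 ]
jaw_right 0.54 [ 0.513 -0.151  0.026]
knob 0.6 [0.509 0.382 0.033]
rack 0.91 [0.53  0.281 0.095]
rack 0.64 [ 0.79  -0.079  0.026]
dish 0.61 [ 0.667 -0.168  0.006]
dish 0.4 [ 0.514 -0.374  0.028]
tin_a 0.76 [0.587 0.133 0.069]
tin_a 0.74 [0.375 0.207 0.075]
tin_a 0.62 [0.404 0.413 0.072]
bean_jar 0.72 [0.452 0.373 0.211]
bean_jar 0.68 [0.584 0.136 0.073]
cup_bowl 0.61 [ 0.79  -0.082  0.023]
cup_bowl 0.61 [ 0.513 -0.379  0.028]
scoop_cup 0.98 [0.796 0.045 0.033]
trier 0.67 [ 0.705 -0.368  0.019]
```

View pics/s.png

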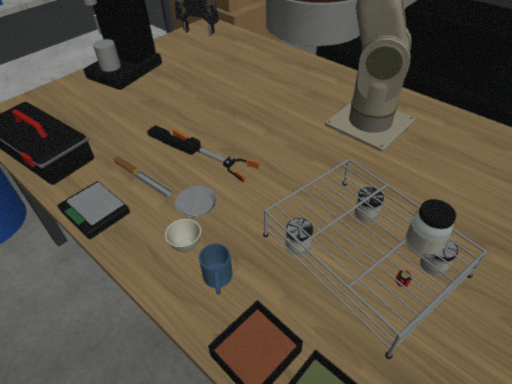

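View pics/t.png

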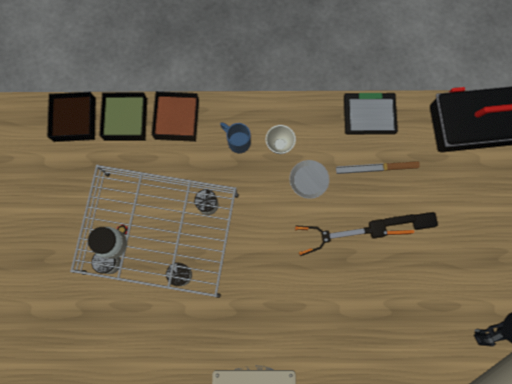

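The scene view shows the rack with the knob near (403,279), the reacher near (200,150), and the dish at (195,202). In the top view the rack's open end faces right and the knob is at (122,230). The reacher points left, with its jaws at (315,240). Next I'll measure poses from the clouds.

```bash
cat > m.py <<'E'
from h import *
np.set_printoptions(precision=3,suppress=True)
print(np.array(eyes.camera_info('wrist')['tool_from_camera']))
def at(cam,uv,z):
    i=eyes.camera_info(cam);K=np.array(i['intrinsics']);M=np.linalg.inv(np.array(i['extrinsics']))
    r=M[:3,:3]@np.linalg.inv(K)@np.array([*uv,1.]); return M[:3,3]+r*(z-M[2,3])/r[2]
c=np.array([at('top',p,.098)[:2] for p in [(98,167),(236,190),(218,296),(73,271)]]); print('rack top corners',c,c.mean(0))
c=np.array([at('scene',p,.098)[:2] for p in [(348,163),(265,211),(391,337),(482,251)]]); print('rack scene corners',c,c.mean(0))
for cam in ['top','scene']:
    z=np.load(cam+'.npz'); P=z['P'];im=z['im'];hsv=cv2.cvtColor(im,cv2.COLOR_BGR2HSV)
    box=lambda a,b,c,d:(P[...,0]>a)&(P[...,0]<b)&(P[...,1]>c)&(P[...,1]<d)
    dark=box(.4,.6,-.62,-.1)&(hsv[...,2]<60)&(P[...,2]>.008)&(P[...,2]<.06)
    Q=P[dark]; print(cam,'dark',len(Q),'zmax',np.percentile(Q[:,2],[5,50,95]))
    s=box(.4,.6,-.62,-.1)&(P[...,2]>.01)&(P[...,2]<.06)
    Q=P[s]; print(' reacher y range',Q[:,1].min(),Q[:,1].max())
    tube=s&(hsv[...,1]<60)&(hsv[...,2]>80); Q=P[tube]; print(' tube n',len(Q),'mean',Q.mean(0),cv2.fitLine(Q[:,:2].astype(np.float32),cv2.DIST_HUBER,0,.01,.01).ravel())
    org=box(.4,.6,-.62,-.1)&(hsv[...,1]>190)&(hsv[...,0]<16)&(hsv[...,2]>120); n,l,st,ce=cv2.connectedComponentsWithStats(org.astype(np.uint8))
    for k in range(1,n):
        if st[k,4]>8:
            q=P[l==k]; print(' orange',st[k,4],q.mean(0),'y',q[:,1].min(),q[:,1].max(),'x',q[:,0].min(),q[:,0].max())
    red=box(.4,.65,.3,.5)&(hsv[...,1]>150)&((hsv[...,0]<8)|(hsv[...,0]>172))&(hsv[...,2]>70); v,u=np.nonzero(red)
    if len(u): print(' red px',len(u),u.mean(),v.mean(),'at z.03',at(cam,(u.mean(),v.mean()),.025),np.median(P[red],0))
    dd=box(.58,.75,-.26,-.09)&(P[...,2]>.011)&(P[...,2]<.03)
    q=P[dd][:,:2].astype(np.float32); print(' dish rim',cv2.minEnclosingCircle(q),len(q))
im=np.load('scene.npz')['im'];t=np.load('top.npz')['im']
a=cv2.resize(im[110:200,140:275],None,fx=4.5,fy=4.5,interpolation=2)
b=cv2.resize(t[200:265,285:445],(a.shape[1],int(65*a.shape[1]/160)))
cv2.imwrite('pics/crop.png',cv2.resize(np.vstack([a,b[:195]]),None,fx=.95,fy=.95))
E
python3 m.py
```

```text
[[ 1.     0.    -0.001  0.   ]
 [-0.     0.947  0.321 -0.082]
 [ 0.001 -0.321  0.947 -0.142]
 [ 0.     0.     0.     1.   ]]
rack top corners [[0.679 0.442]
 [0.611 0.048]
 [0.318 0.094]
 [0.385 0.491]] [0.498 0.269]
rack scene corners [[0.333 0.11 ]
 [0.616 0.054]
 [0.696 0.438]
 [0.389 0.493]] [0.509 0.274]
top dark 945 zmax [0.018 0.029 0.039]
 reacher y range -0.6045937718987029 -0.12165929186982383
 tube n 212 mean [ 0.497 -0.274  0.025] [ 0.105 -0.994  0.497 -0.274]
 orange 19 [ 0.513 -0.14   0.029] y -0.1566702152845551 -0.1250833424674097 x 0.5107887272778625 0.5157318352608316
 orange 67 [ 0.499 -0.426  0.031] y -0.4625066734150299 -0.3904980843415023 x 0.4957902120595112 0.5026606073516006
 orange 15 [ 0.444 -0.148  0.03 ] y -0.16398800073733447 -0.1349617177523249 x 0.43868894059974606 0.4502015524064752
 red px 7 124.28571428571429 228.57142857142858 at z.03 [0.511 0.378 0.025] [0.515 0.375 0.027]
 dish rim ((0.6955474019050598, -0.16671708226203918), 0.09283045679330826) 256
scene dark 771 zmax [0.012 0.026 0.039]
 reacher y range -0.5382329147990748 -0.11850494725790567
 tube n 143 mean [ 0.499 -0.27   0.025] [ 0.138 -0.99   0.502 -0.279]
 orange 20 [ 0.501 -0.427  0.032] y -0.4619795583841469 -0.3950383129992136 x 0.49927722722074064 0.5041530920571095
 red px 46 403.2826086956522 280.45652173913044 at z.03 [0.519 0.391 0.025] [0.518 0.391 0.027]
 dish rim ((0.6946496963500977, -0.1662968099117279), 0.09355359524488449) 300
```

```bash
cat >> h.py <<'E'
def pose(grip,head,tilt,zpad,xr=-0.005,back=0.0,set_=0.025):
    """tool pose: pads on reacher axis at xr from grip (xy), height zpad; head,tilt deg; back = standoff along tool -z"""
    a,t=np.radians(head),np.radians(tilt); h=np.array([np.cos(a),np.sin(a),0]); x=np.array([np.sin(a),-np.cos(a),0])
    z=h*np.sin(t)-np.array([0,0,np.cos(t)]); y=np.cross(z,x)
    T=np.eye(4); T[:3,:3]=np.stack([x,y,z],1); T[:3,3]=np.array([*grip,0])+h*xr+np.array([0,0,zpad])+z*(set_-back); return T
def row(T,T0=None):
    T0=T_tool() if T0 is None else T0; D=np.linalg.inv(T0)@T
    print('shift',np.round(D[:3,3],4),'rot',np.round(np.degrees(R.from_matrix(D[:3,:3]).as_rotvec()),2))
E
python3 -c "
from h import *
row(pose((.518,-.443),96.8,45,.0255,back=.13))"
```

```text
shift [ 0.0644 -0.2738  0.1316] rot [ 38.6  -28.64 -69.13]
```

View pics/crop.png

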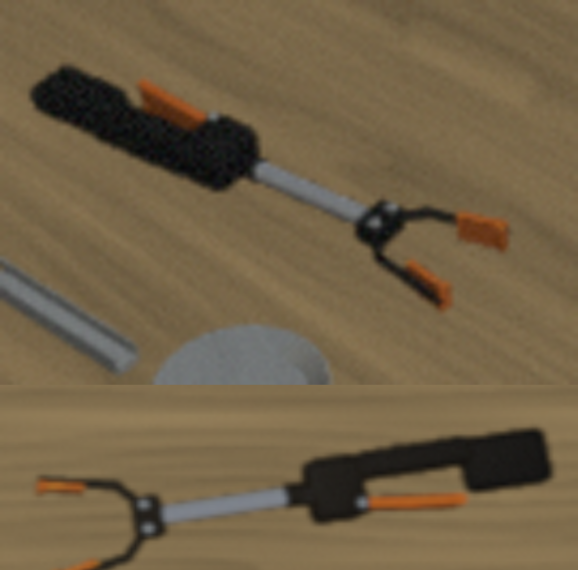

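The crop shows the reacher on its side with the lever towards -x and thin jaw arms at mid-height. Next I'll move to a standoff.

Request:
servo_tool([
  [1,0.064,-0.274,0.132,38.6,-28.6,-69.1],
  [1,0.064,-0.274,0.132,38.6,-28.6,-69.1],
  [1,0.064,-0.274,0.132,38.6,-28.6,-69.1],
  [1,0.064,-0.274,0.132,38.6,-28.6,-69.1],
  [1,0.064,-0.274,0.132,38.6,-28.6,-69.1],
  [1,0.064,-0.274,0.132,38.6,-28.6,-69.1],
  [1,0.064,-0.274,0.132,38.6,-28.6,-69.1],
  [1,0.064,-0.274,0.132,38.6,-28.6,-69.1],
  [1,0.064,-0.274,0.132,38.6,-28.6,-69.1],
  [1,0.064,-0.274,0.132,38.6,-28.6,-69.1],
  [1,0.064,-0.274,0.132,38.6,-28.6,-69.1],
  [1,0.064,-0.274,0.132,38.6,-28.6,-69.1],
], grip_force=20)

```text
clock: 3.0
position: [0.5158, -0.5004, 0.0928]
ee_rot: [0.927, 0.051, -0.012, -0.371]
ft_force: [-0.0, -0.0, 0.2]
grip_width: 1.002
```

```bash
cat > w.py <<'E'
from h import *
import sys
np.set_printoptions(precision=4,suppress=True)
o=monitor.get_obs();print(o['joint_pos'])
T=T_tool(); im,d=eyes.camera('wrist'); M=c2w('wrist',T); P=cloud('wrist',d,M); np.savez('wrist.npz',im=im,P=P)
print('pos',o['position'],'tilt/heading',np.degrees(np.arccos(-T[2,2])),np.degrees(np.arctan2(T[0,0],-T[1,0])))
cv2.imwrite(f'pics/{sys.argv[1]}.png',im)
hsv=cv2.cvtColor(im,cv2.COLOR_BGR2HSV)
org=(hsv[...,1]>150)&(hsv[...,0]<18)&(hsv[...,2]>90)&(P[...,2]>.003)&(P[...,2]<.15)&(d>0)
n,l,st,ce=cv2.connectedComponentsWithStats(org.astype(np.uint8))
for k in range(1,n):
    if st[k,4]>60:
        q=P[l==k]; print('orange',st[k],np.median(q,0),'min',np.percentile(q,2,0),'max',np.percentile(q,98,0))
tube=(hsv[...,1]<70)&(hsv[...,2]>80)&(P[...,2]>.012)&(P[...,2]<.04)&(d>.1); Q=P[tube]
if len(Q)>50: print('tube',len(Q),Q.mean(0),cv2.fitLine(Q[:,:2].astype(np.float32),cv2.DIST_HUBER,0,.01,.01).ravel())
E
python3 w.py w1
```

```text
[ 0.9562  1.247  -0.2795  0.4493 -0.224   2.0579  0.8464]
pos [ 0.5158 -0.5004  0.0928] tilt/heading 43.624095250613735 95.92230673201563
orange [ 237  137   21  104 1261] [ 0.4998 -0.4345  0.0306] min [ 0.4947 -0.4668  0.0145] max [ 0.5048 -0.3927  0.032 ]
tube 2261 [ 0.579  -0.2844  0.0213] [ 0.9732 -0.2301  0.6064 -0.2987]
```

View pics/w1.png

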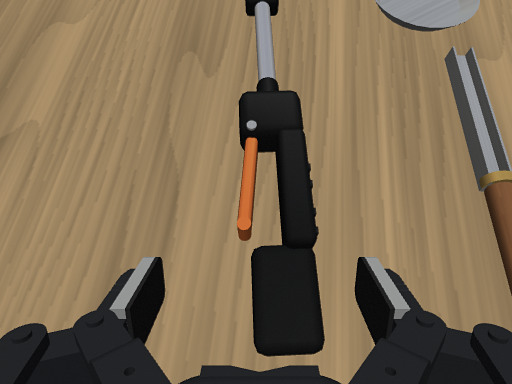

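The wrist view shows the lever at (247,190), the bar at (297,190) and the hand stop at (287,300). I'll fit the reacher to the top surfaces.

```bash
python3 - <<'E'
from h import *
np.set_printoptions(precision=4,suppress=True)
z=np.load('wrist.npz');P=z['P'];im=z['im'];g=im.max(2);hsv=cv2.cvtColor(im,cv2.COLOR_BGR2HSV)
m=np.zeros(g.shape,bool)
m[0:360,225:330]=1
tube=m&(hsv[...,1]<80)&(g>90)&(P[...,2]>.012); tube[85:]=0
Q=P[tube];print('tube',len(Q),np.median(Q,0)); l=cv2.fitLine(Q[:,:2].astype(np.float32),cv2.DIST_HUBER,0,.01,.01).ravel();print(l,np.degrees(np.arctan2(l[1],l[0])))
for n,(a,b,zm) in {'housing':(90,150,.031),'bar':(155,235,.031),'stop':(245,345,.018)}.items():
    s=m&(g<75)&(P[...,2]>zm)&(P[...,2]<.05); s[:a]=0;s[b:]=0
    r=cv2.minAreaRect(P[s][:,:2].astype(np.float32)); print(n,s.sum(),r,np.median(P[s],0))
E
```

```text
tube 1224 [ 0.4972 -0.2772  0.025 ]
[ 0.1254 -0.9921  0.4973 -0.277 ] -82.793884
housing 2913 ((0.5125957727432251, -0.3738052248954773), (0.05080636590719223, 0.06014689803123474), 8.143224716186523) [ 0.5157 -0.3716  0.0356]
bar 2433 ((0.5369452238082886, -0.4353848993778229), (0.02309342473745346, 0.06505205482244492), 8.447600364685059) [ 0.5363 -0.439   0.0356]
stop 6458 ((0.5343307256698608, -0.5035637021064758), (0.04510534182190895, 0.06564789265394211), 8.248172760009766) [ 0.5344 -0.5071  0.0236]
```

```bash
python3 -c "
from h import *
row(pose((.5216,-.442),97.5,43,.0255,back=.04))
row(pose((.5216,-.442),97.5,43,.0255))"
```

```text
shift [0.0114 0.0082 0.0697] rot [-0.63 -1.68 -0.57]
shift [0.0102 0.0087 0.1096] rot [-0.63 -1.68 -0.57]
```

Request:
servo_tool([
  [1,0.0114,0.0082,0.02,-0.6,-1.7,-0.6],
  [1,0.0114,0.0082,0.05,-0.6,-1.7,-0.6],
  [1,0.0114,0.0082,0.07,-0.6,-1.7,-0.6],
  [1,0.0114,0.0082,0.07,-0.6,-1.7,-0.6],
  [1,0.0114,0.0082,0.07,-0.6,-1.7,-0.6],
])

```text
clock: 3.68
position: [0.524, -0.4566, 0.0354]
ee_rot: [0.928, 0.062, -0.024, -0.366]
ft_force: [0.6, -0.7, 0.4]
grip_width: 1.001
```

```bash
python3 -c "
from h import *
o=monitor.get_obs();print(o['joint_pos'],o['position'])
T=T_tool();print('tilt/heading',np.degrees(np.arccos(-T[2,2])),np.degrees(np.arctan2(T[0,0],-T[1,0])))
row(pose((.5216,-.442),97.5,43,.0255))"
```

```text
[ 0.93824547  1.19308471 -0.28226258  0.67314898 -0.19803742  1.89165397
  0.87744776] [ 0.52396396 -0.45658218  0.03535849]
tilt/heading 43.07850464512938 97.61188628595717
shift [-0.0004 -0.0004  0.0389] rot [-0.08  0.08  0.08]
```

Request:
servo_tool([
  [1,0,0,0.02,0,0,0],
  [1,0,0,0.039,0,0,0],
  [1,0,0,0.039,0,0,0],
  [0.3,0,0,0.039,0,0,0],
  [0.3,0,0,0.039,0,0,0],
  [0.3,0,0,0.039,0,0,0],
  [0.3,0,0,0.039,0,0,0],
  [0.3,0,0,0.039,0,0,0],
], grip_force=20)

```text
clock: 4.68
position: [0.5208, -0.4309, 0.008]
ee_rot: [0.928, 0.061, -0.023, -0.366]
ft_force: [3.1, -3.1, 6.0]
grip_width: 0.594
```

```bash
python3 w.py w2; python3 -c "
from h import *
o=monitor.get_obs();print(o['ft_force'],o['torque'])"
```

```text
[ 0.9432  1.156  -0.2905  0.8069 -0.1957  1.7923  0.8883]
pos [ 0.5208 -0.4309  0.008 ] tilt/heading 42.999119191397476 97.53364082554772
orange [ 193  154   41  177 4045] [ 0.5012 -0.4343  0.0306] min [ 0.4946 -0.4644  0.0247] max [ 0.5072 -0.3918  0.032 ]
tube 2567 [ 0.5071 -0.3505  0.0276] [ 0.0052 -1.      0.4996 -0.3075]
[ 2.41569381 -2.73502744  4.96766601] [-0.40076338 -0.42183132 -0.24454298]
```

View pics/w2.png

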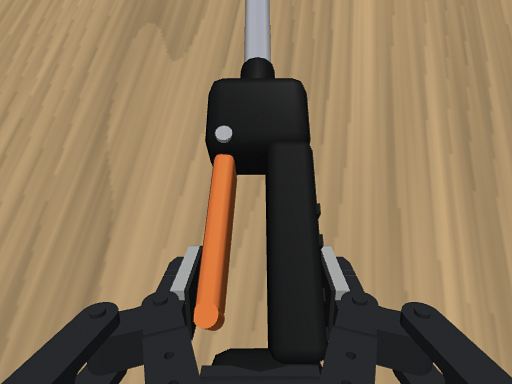

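The reacher is held, with width 0.594 (about 50 mm) across bar and lever. Next I'll lift it and carry it to the staging point in front of the rack.

```bash
python3 -c "
from h import *
row(pose((.5216,-.442),97.5,43,.0855))
row(pose((.398,-.267),80,43,.0855))
row(pose((.398,-.267),80,43,.0355))"
```

```text
shift [-0.0005 -0.041  -0.0427] rot [ 0.   -0.06  0.1 ]
shift [-0.0965 -0.1795  0.0862] rot [-0.02 11.88 12.9 ]
shift [-0.0966 -0.1454  0.1227] rot [-0.02 11.88 12.9 ]
```

Request:
servo_tool([
  [0.3,0,-0.01,-0.011,0,0,0],
  [0.3,0,-0.025,-0.027,0,0,0],
  [0.3,0,-0.041,-0.043,0,0,0],
  [0.3,-0.01,-0.055,-0.03,0,1.2,1.3],
  [0.3,-0.02,-0.069,-0.017,0,2.4,2.6],
  [0.3,-0.03,-0.083,-0.004,0,3.6,3.9],
  [0.3,-0.04,-0.097,0.009,0,4.8,5.2],
  [0.3,-0.05,-0.111,0.022,0,6,6.5],
  [0.3,-0.06,-0.125,0.035,0,7.2,7.8],
  [0.3,-0.07,-0.139,0.048,0,8.4,9.1],
  [0.3,-0.08,-0.153,0.061,0,9.6,10.4],
  [0.3,-0.09,-0.167,0.074,0,10.8,11.7],
  [0.3,-0.0965,-0.1795,0.0862,0,11.9,12.9],
  [0.3,-0.0965,-0.1795,0.0862,0,11.9,12.9],
  [0.3,-0.0965,-0.165,0.1,0,11.9,12.9],
  [0.3,-0.0965,-0.15,0.117,0,11.9,12.9],
  [0.3,-0.0965,-0.15,0.117,0,11.9,12.9],
])

```text
clock: 6.85
position: [0.3985, -0.2539, 0.0215]
ee_rot: [0.926, -0.082, 0.029, -0.368]
ft_force: [-0.5, 0.0, -2.6]
grip_width: 0.542
```

```bash
cat > v.py <<'E'
from h import *
import sys
np.set_printoptions(precision=4,suppress=True)
o=monitor.get_obs();T=T_tool();print(o['joint_pos'],o['position'],o['ft_force'],o['torque'],o['grip_width'])
print('tilt/heading',np.degrees(np.arccos(-T[2,2])),np.degrees(np.arctan2(T[0,0],-T[1,0])))
for cam in ['scene','top']:
    im,d=eyes.camera(cam); M=c2w(cam); P=cloud(cam,d,M); np.savez(cam+'2.npz',im=im,P=P); hsv=cv2.cvtColor(im,cv2.COLOR_BGR2HSV)
    org=(hsv[...,1]>140)&(hsv[...,0]<18)&(hsv[...,2]>80)&(P[...,2]>.004)&(P[...,2]<.15)&(P[...,0]>.3)&(P[...,0]<.75)
    n,l,st,ce=cv2.connectedComponentsWithStats(org.astype(np.uint8),connectivity=8)
    for k in range(1,n):
        if st[k,4]>9: q=P[l==k]; print(cam,st[k],np.median(q,0),'min',q.min(0),'max',q.max(0))
    if cam=='scene':
        cv2.imwrite(f'pics/{sys.argv[1]}.png',cv2.resize(im[90:370,150:500],None,fx=2.1,fy=2.1,interpolation=2))
E
python3 v.py v1
```

```text
[ 1.1379  0.6522 -0.3515  1.7327 -0.3906  1.294   0.8329] [ 0.3985 -0.2539  0.0215] [-0.4872  0.0178 -2.5855] [-1.1866  0.2228 -0.0041] 0.5423851368587304
tilt/heading 43.267588103102526 80.04461831862902
scene [237 130  15  12  57] [ 0.3824 -0.2454  0.0442] min [ 0.3674 -0.2795  0.0343] max [ 0.3908 -0.2064  0.048 ]
scene [115 157  21  16  92] [ 0.7085 -0.4436  0.021 ] min [ 0.6953 -0.4954  0.0143] max [ 0.715  -0.4024  0.0255]
scene [301 180   5   5  15] [0.4271 0.028  0.0417] min [0.4179 0.0174 0.0314] max [0.4303 0.037  0.0443]
scene [291 186   5   5  13] [0.4651 0.0235 0.0429] min [0.4611 0.018  0.0395] max [0.4687 0.0315 0.0454]
scene [307 186   4   7  23] [0.432  0.0566 0.0348] min [0.4251 0.0484 0.0218] max [0.4373 0.0598 0.0439]
scene [297 192   5   7  20] [0.4686 0.0513 0.041 ] min [0.463  0.0434 0.0219] max [0.4725 0.0531 0.044 ]
scene [405 280   6   7  20] [0.5161 0.4009 0.0206] min [0.5022 0.3983 0.0107] max [0.5191 0.4026 0.032 ]
top [387 162  32   8 178] [ 0.7028 -0.4503  0.0201] min [ 0.6916 -0.4968  0.0116] max [ 0.713  -0.4024  0.032 ]
top [236 241  14   5  46] [0.4666 0.032  0.0397] min [0.4612 0.0119 0.0212] max [0.4738 0.0493 0.0497]
top [233 254  14   5  38] [0.4275 0.0403 0.0416] min [0.4239 0.0205 0.0275] max [0.4357 0.0573 0.0503]
top [325 269  29   8 101] [ 0.3814 -0.2399  0.0444] min [ 0.3726 -0.2901  0.0045] max [ 0.3929 -0.2053  0.0499]
```

View pics/v1.png

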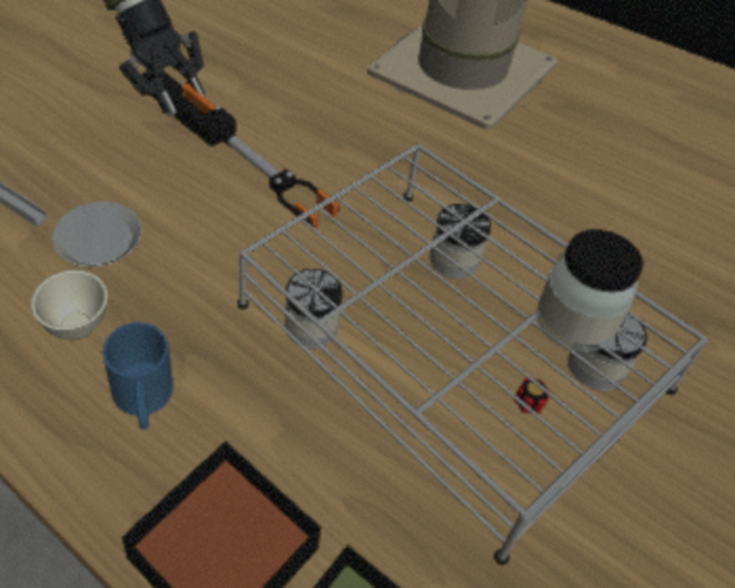

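The jaws have half closed: the pads are about 39 mm apart and the width is 0.542. So 20 N at my grip point is enough to squeeze the lever. I'll hold by opening width instead.

Request:
servo_tool([
  [0.59,0,0,0,0,0,0],
  [0.6,0,0,0,0,0,0],
  [0.61,0,0,0,0,0,0],
  [0.61,0,0,0,0,0,0],
  [0.61,0,0,0,0,0,0],
])

```text
clock: 7.58
position: [0.3993, -0.255, 0.0239]
ee_rot: [0.927, -0.081, 0.031, -0.366]
ft_force: [-0.2, 0.7, -2.7]
grip_width: 0.606
```

```bash
python3 v.py v2
```

```text
[ 1.1385  0.6474 -0.3523  1.7319 -0.3911  1.2948  0.8326] [ 0.3993 -0.255   0.0239] [-0.2323  0.7329 -2.7272] [-1.2095  0.2728  0.0073] 0.6064878191969115
tilt/heading 43.08309680006722 80.02399026713749
scene [238 128  13  14  61] [ 0.3817 -0.249   0.0468] min [ 0.3278 -0.3253  0.0049] max [ 0.392  -0.2101  0.0502]
scene [114 157  21  15  83] [ 0.7088 -0.4442  0.0212] min [ 0.6969 -0.4937  0.0147] max [ 0.7161 -0.4021  0.0263]
scene [301 179   7   7  21] [0.4177 0.025  0.037 ] min [0.4129 0.0183 0.0198] max [0.4205 0.0365 0.0407]
scene [306 185   7   7  27] [0.42   0.0532 0.0247] min [0.4143 0.039  0.0145] max [0.4249 0.0565 0.0389]
scene [287 188   5   5  13] [0.4737 0.0179 0.038 ] min [0.4695 0.0086 0.0351] max [0.4784 0.0262 0.0395]
scene [293 196   4   6  16] [0.484  0.0445 0.027 ] min [0.477  0.0414 0.0133] max [0.4888 0.0475 0.0391]
scene [400 279   4   4  11] [0.5231 0.3886 0.0275] min [0.5199 0.384  0.0211] max [0.5254 0.392  0.0312]
scene [405 279   7   8  22] [0.5171 0.4008 0.023 ] min [0.5016 0.3966 0.0106] max [0.5195 0.4027 0.0321]
top [387 162  32   7 178] [ 0.7025 -0.4522  0.0201] min [ 0.6931 -0.4974  0.0111] max [ 0.714  -0.4026  0.0291]
top [238 237  13   6  42] [0.4778 0.0268 0.0355] min [0.4701 0.009  0.0148] max [0.4859 0.0438 0.0424]
top [234 259  14   4  43] [0.4159 0.0377 0.0342] min [0.4132 0.0179 0.0127] max [0.4232 0.0551 0.0455]
top [326 269  28   9 102] [ 0.3813 -0.2429  0.0455] min [ 0.3692 -0.2818  0.0271] max [ 0.3924 -0.2061  0.0675]
```

The pads now sit about 55 mm apart and slightly nose-down, with the jaw underside about 9 mm up. They line up with the knob, which is 0.359 m ahead. I'll slide in most of the way and then check.

Request:
servo_tool([
  [0.61,0,-0.007,0.007,0,0,0],
  [0.61,0,-0.022,0.0205,0,0,0],
  [0.61,0,-0.04,0.0374,0,0,0],
  [0.61,0,-0.058,0.0542,0,0,0],
  [0.61,0,-0.076,0.071,0,0,0],
  [0.61,0,-0.094,0.0879,0,0,0],
  [0.61,0,-0.112,0.1047,0,0,0],
  [0.61,0,-0.13,0.1215,0,0,0],
  [0.61,0,-0.148,0.1384,0,0,0],
  [0.61,0,-0.166,0.1552,0,0,0],
  [0.61,0,-0.184,0.172,0,0,0],
  [0.61,0,-0.2,0.187,0,0,0],
  [0.61,0,-0.209,0.1955,0,0,0],
  [0.61,0,-0.212,0.198,0,0,0],
  [0.61,0,-0.212,0.198,0,0,0],
])

```text
clock: 9.55
position: [0.4497, 0.0303, 0.024]
ee_rot: [0.927, -0.082, 0.031, -0.366]
ft_force: [0.6, -0.1, -3.6]
grip_width: 0.61
```

```bash
python3 v.py v3
```

```text
[ 0.8975  0.4612 -0.5967  2.1068 -0.6442  0.8936  0.6326] [0.4497 0.0303 0.024 ] [ 0.5644 -0.104  -3.5675] [-1.2373  0.253  -0.0232] 0.6103311414274389
tilt/heading 43.07127903264466 79.99338205757452
scene [115 157  21  16  93] [ 0.7074 -0.4431  0.0216] min [ 0.6953 -0.4961  0.0148] max [ 0.715  -0.4004  0.0262]
scene [296 175  11  10  51] [0.4276 0.0186 0.0465] min [0.4175 0.0045 0.0256] max [0.4363 0.043  0.05  ]
scene [307 186   8   7  29] [0.4386 0.0659 0.0455] min [0.4321 0.0532 0.0411] max [0.4451 0.0772 0.0498]
scene [380 243  11  10  45] [0.4692 0.315  0.0358] min [0.4609 0.3041 0.0143] max [0.4719 0.3274 0.0405]
scene [390 251   6   7  19] [0.4721 0.3387 0.0289] min [0.4663 0.3324 0.0146] max [0.4748 0.341  0.0385]
scene [374 266   5   7  17] [0.5339 0.3291 0.0295] min [0.5279 0.3253 0.0139] max [0.5372 0.3315 0.0387]
scene [400 279   4   4  10] [0.5227 0.3884 0.0285] min [0.5206 0.3839 0.0226] max [0.5251 0.3922 0.0304]
scene [405 280   6   7  20] [0.5165 0.4008 0.0218] min [0.5012 0.3981 0.0093] max [0.5188 0.4027 0.031 ]
top [387 162  32   8 179] [ 0.7027 -0.4516  0.0198] min [ 0.692  -0.4977  0.0091] max [ 0.7135 -0.4019  0.029 ]
top [141 220  13   7  43] [0.5276 0.3102 0.0323] min [0.5184 0.2926 0.0103] max [0.5368 0.3278 0.0412]
top [136 241  14   4  33] [0.4678 0.3243 0.0355] min [0.4642 0.3017 0.0117] max [0.4741 0.3403 0.044 ]
top [226 251  27   9  97] [0.4321 0.0431 0.045 ] min [0.419  0.0027 0.005 ] max [0.4442 0.0776 0.0749]
```

View pics/v3.png

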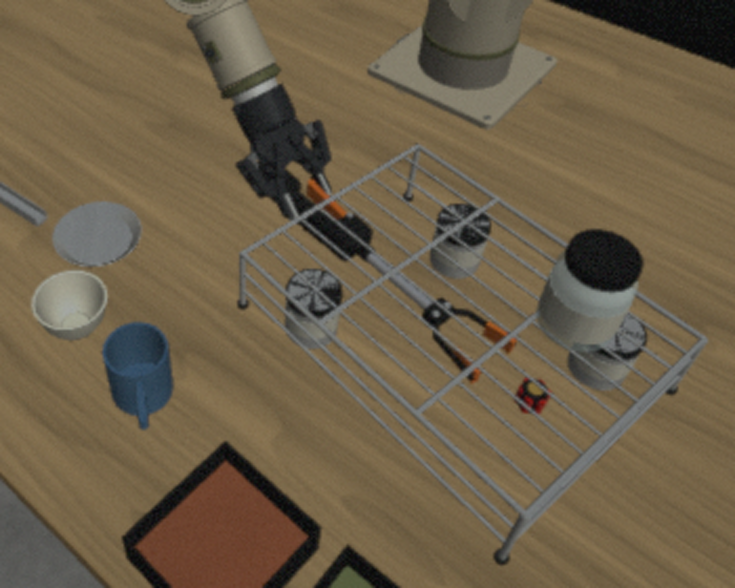

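Request:
servo_tool([
  [0.61,0,-0.007,0.0066,0,0,0],
  [0.61,0,-0.018,0.017,0,0,0],
  [0.61,0,-0.03,0.028,0,0,0],
  [0.61,0,-0.042,0.0393,0,0,0],
  [0.61,0,-0.0495,0.0463,0,0,0],
  [0.61,0,-0.0525,0.0492,0,0,0],
  [0.61,0,-0.0525,0.0492,0,0,0],
])

```text
clock: 10.52
position: [0.4621, 0.1016, 0.0239]
ee_rot: [0.927, -0.081, 0.031, -0.366]
ft_force: [0.8, 0.1, -3.1]
grip_width: 0.608
```

```bash
python3 v.py v4; python3 -c "
import cv2;from h import *
a=np.load('scene2.npz')['im'][225:315,345:435];b=np.load('top2.npz')['im'][195:270,90:165]
a=cv2.resize(a,(390,390),interpolation=2);b=cv2.resize(b,(390,390),interpolation=2);cv2.imwrite('pics/c4.png',np.hstack([a,b]))"
```

```text
[ 0.8035  0.4554 -0.6647  2.1396 -0.7078  0.7842  0.5616] [0.4621 0.1016 0.0239] [ 0.7918  0.1121 -3.0503] [-1.2505  0.226   0.0052] 0.6084561616081682
tilt/heading 43.082223072768564 80.03160303758177
scene [114 157  21  16  97] [ 0.7077 -0.4494  0.0213] min [ 0.6972 -0.4969  0.0121] max [ 0.7152 -0.4009  0.0271]
scene [314 189  20  20  94] [0.445  0.1112 0.0463] min [0.4314 0.0756 0.0414] max [0.4576 0.1495 0.0503]
scene [404 262  18  16 104] [0.4817 0.3943 0.0319] min [0.4755 0.3742 0.0126] max [0.4933 0.4124 0.0412]
scene [400 279   4   4  10] [0.5226 0.389  0.027 ] min [0.5204 0.385  0.0218] max [0.5251 0.3921 0.0306]
scene [405 279   7   8  22] [0.5155 0.4007 0.0226] min [0.5012 0.3975 0.009 ] max [0.5195 0.4026 0.0298]
scene [395 281  10  13  32] [0.5446 0.3979 0.0352] min [0.5406 0.3788 0.0159] max [0.5488 0.4022 0.039 ]
top [387 162  32   8 178] [ 0.7026 -0.4519  0.0197] min [ 0.6917 -0.4978  0.0118] max [ 0.7135 -0.4021  0.0301]
top [117 216  12   6  39] [0.5406 0.3833 0.0323] min [0.5326 0.3656 0.0201] max [0.5491 0.3987 0.0385]
top [202 249  20   5  37] [0.4424 0.1148 0.0434] min [0.4375 0.0916 0.0274] max [0.4501 0.1471 0.0524]
```

View pics/c4.png

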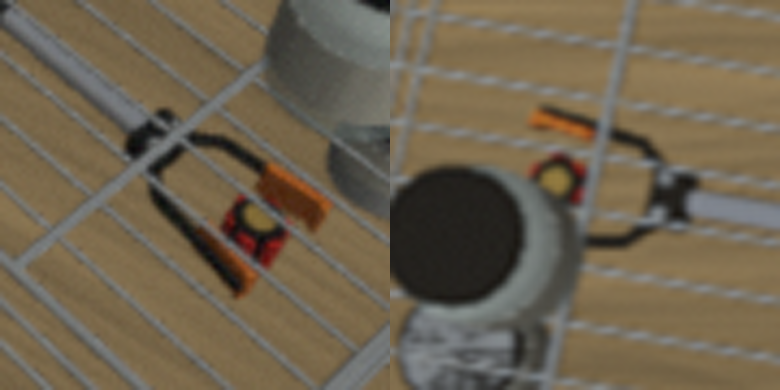

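The knob sits between the pads, inside the lips. Next is the squeeze.

Request:
servo_tool([
  [0.4,0,0,0,0,0,0],
  [0.3,0,0,0,0,0,0],
  [0.3,0,0,0,0,0,0],
  [0.3,0,0,0,0,0,0],
  [0.3,0,0,0,0,0,0],
  [0.3,0,0,0,0,0,0],
], grip_force=85)

```text
clock: 11.38
position: [0.4621, 0.1016, 0.024]
ee_rot: [0.927, -0.081, 0.031, -0.366]
ft_force: [0.4, -0.4, -4.0]
grip_width: 0.525
```

```bash
python3 v.py v5; python3 -c "
from h import *
T=T_tool();D=T[:3,:3].T@np.array([0,0,.02]);print(D)"
```

```text
[ 0.8038  0.4553 -0.6649  2.1396 -0.7079  0.7842  0.5616] [0.4621 0.1016 0.024 ] [ 0.3705 -0.4174 -3.9679] [-1.2004  0.1768 -0.1544] 0.5247073199616388
tilt/heading 43.088662415017346 80.02040459087051
scene [114 157  20  16 100] [ 0.7082 -0.4473  0.0211] min [ 0.6959 -0.4954  0.0125] max [ 0.7165 -0.401   0.0257]
scene [313 190  22  19 110] [0.4451 0.1116 0.045 ] min [0.3991 0.0531 0.004 ] max [0.4554 0.152  0.0511]
scene [405 265  15  15  62] [0.4928 0.3988 0.0374] min [0.4847 0.3774 0.0254] max [0.5016 0.4145 0.0436]
scene [395 274  16  14  70] [0.5291 0.3922 0.0368] min [0.5047 0.3713 0.0122] max [0.5369 0.4073 0.0413]
top [387 162  32   8 179] [ 0.7022 -0.4508  0.0203] min [ 0.6924 -0.4965  0.0101] max [ 0.714  -0.4021  0.0308]
top [115 220  13   3  22] [0.5323 0.3858 0.0356] min [0.5286 0.3702 0.024 ] max [0.5365 0.4034 0.0418]
top [201 249  20   4  37] [0.444  0.1263 0.0442] min [0.4406 0.0948 0.0281] max [0.4501 0.1491 0.0482]
[-4.77527720e-05 -1.36626396e-02 -1.46058207e-02]
```

Request:
servo_tool([
  [0.3,0,-0.003,-0.003,0,0,0],
  [0.3,0,-0.007,-0.0075,0,0,0],
  [0.3,0,-0.011,-0.012,0,0,0],
  [0.3,0,-0.015,-0.016,0,0,0],
  [0.3,0,-0.015,-0.016,0,0,0],
  [0.3,0,-0.015,-0.016,0,0,0],
  [0.3,0,-0.015,-0.016,0,0,0],
])

```text
clock: 12.35
position: [0.462, 0.1017, 0.0458]
ee_rot: [0.927, -0.081, 0.031, -0.366]
ft_force: [-0.6, 0.0, -3.2]
grip_width: 0.525
```

```bash
cat >> v.py <<'E'
for cam in ['scene','top']:
    M=c2w(cam)
    for t in ['knob','dish']:
        for r in models.boxes_of(cam,t)[:1]: print(cam,t,round(r['confidence'],2),(M@np.append(r['point'],1))[:3])
    z=np.load(cam+'2.npz');P=z['P'];hsv=cv2.cvtColor(z['im'],cv2.COLOR_BGR2HSV)
    q=P[(hsv[...,1]>150)&((hsv[...,0]<5)|(hsv[...,0]>172))&(hsv[...,2]>60)&(P[...,0]>.3)&(P[...,0]<.72)&(P[...,1]<.5)&(P[...,1]>-.4)]
    if len(q)>2: print(cam,'red',len(q),np.median(q,0),q.min(0),q.max(0))
E
python3 v.py v6
```

```text
[ 0.813   0.4038 -0.6736  2.136  -0.7144  0.8296  0.5354] [0.462  0.1017 0.0458] [-0.5545  0.0373 -3.1582] [-1.3937  0.2504  0.0062] 0.5253031357207121
tilt/heading 43.09323967586294 80.0257565611791
scene [114 158  22  15  82] [ 0.7071 -0.4432  0.0217] min [ 0.6974 -0.4981  0.0143] max [ 0.7147 -0.4028  0.0271]
scene [315 185  21  17  46] [0.4419 0.1116 0.0682] min [0.4341 0.0781 0.0642] max [0.4513 0.1519 0.0708]
scene [412 265  10  13  27] [0.497  0.4109 0.0552] min [0.4924 0.3902 0.0383] max [0.5013 0.4142 0.0603]
scene [397 269  16  18  69] [0.5302 0.3929 0.0582] min [0.518  0.3712 0.0429] max [0.5389 0.4079 0.0619]
scene [413 271   3   5  11] [0.5007 0.4026 0.0475] min [0.4922 0.3984 0.0367] max [0.5071 0.4042 0.0516]
top [387 162  32   8 180] [ 0.7021 -0.4517  0.0203] min [ 0.6923 -0.4971  0.0059] max [ 0.7126 -0.4021  0.0293]
top [112 219  14   4  32] [0.5318 0.3876 0.0563] min [0.5256 0.3697 0.0485] max [0.5354 0.4064 0.0647]
top [200 249  17   4  28] [0.4424 0.1266 0.0654] min [0.4391 0.1045 0.0423] max [0.4478 0.1497 0.0714]
scene knob 0.48 [0.5036 0.3866 0.0542]
scene dish 0.86 [ 0.6577 -0.1737  0.0033]
scene red 7 [0.5019 0.3997 0.0506] [0.4948 0.3751 0.0493] [0.5058 0.4026 0.0516]
top knob 0.45 [0.5096 0.3795 0.0539]
top dish 0.68 [ 0.6664 -0.1626  0.0053]
top red 13 [0.5044 0.3726 0.0477] [0.4995 0.3711 0.036 ] [0.5186 0.377  0.0549]
```

The knob is off the bench, with its top at about 52 mm. Withdrawing.

Request:
servo_tool([
  [0.3,0,0.005,-0.0047,0,0,0],
  [0.3,0,0.016,-0.015,0,0,0],
  [0.3,0,0.032,-0.03,0,0,0],
  [0.3,0,0.05,-0.0468,0,0,0],
  [0.3,0,0.07,-0.0655,0,0,0],
  [0.3,0,0.09,-0.0842,0,0,0],
  [0.3,0,0.11,-0.103,0,0,0],
  [0.3,0,0.13,-0.1217,0,0,0],
  [0.3,0,0.15,-0.1404,0,0,0],
  [0.3,0,0.17,-0.159,0,0,0],
  [0.3,0,0.19,-0.178,0,0,0],
  [0.3,0,0.21,-0.1965,0,0,0],
  [0.3,0,0.23,-0.215,0,0,0],
  [0.3,0,0.25,-0.234,0,0,0],
  [0.3,0,0.265,-0.248,0,0,0],
  [0.3,0,0.27,-0.253,0,0,0],
  [0.3,0,0.27,-0.253,0,0,0],
])

```text
clock: 14.78
position: [0.3979, -0.2629, 0.0461]
ee_rot: [0.926, -0.081, 0.031, -0.366]
ft_force: [1.2, 0.3, -4.1]
grip_width: 0.524
```

```bash
python3 v.py v7; python3 - <<'E'
from h import *
np.set_printoptions(precision=4,suppress=True)
for c in ['top','scene']:
    z=np.load(c+'2.npz');P=z['P'];im=z['im'];hsv=cv2.cvtColor(im,cv2.COLOR_BGR2HSV)
    m=((hsv[...,1]<75)&(np.hypot(P[...,0]-.663,P[...,1]+.168)<.085)&(P[...,2]<.03)).astype(np.uint8)
    n,l,st,ce=cv2.connectedComponentsWithStats(m); k=1+st[1:,4].argmax(); q=P[l==k]
    print(c,st[k],'minmax',np.percentile(q,1,0),np.percentile(q,99,0),cv2.minEnclosingCircle(q[:,:2].astype(np.float32)), 'floor mean',q[q[:,2]<.007].mean(0))
E
```

```text
[ 1.1498  0.6217 -0.3557  1.7131 -0.3902  1.3392  0.8203] [ 0.3979 -0.2629  0.0461] [ 1.1675  0.3068 -4.0953] [-1.3991  0.29   -0.0647] 0.5244878877040987
tilt/heading 43.110258371802416 80.0145596790013
scene [235 122  15  13  62] [ 0.3817 -0.2534  0.0681] min [ 0.3679 -0.2907  0.0553] max [ 0.3905 -0.2134  0.0723]
scene [114 157  21  16  91] [ 0.7081 -0.445   0.0217] min [ 0.6971 -0.4959  0.0125] max [ 0.7152 -0.4013  0.0255]
scene [299 174  10  12  42] [0.4288 0.034  0.0593] min [0.4162 0.0077 0.0465] max [0.4433 0.049  0.0634]
scene [288 180  13   9  42] [0.4657 0.0265 0.0588] min [0.4477 0.0052 0.0498] max [0.4727 0.045  0.0632]
top [387 162  32   8 178] [ 0.7024 -0.4501  0.0201] min [ 0.6921 -0.4976  0.0106] max [ 0.714  -0.4018  0.0284]
top [238 241  14   5  50] [0.4653 0.0231 0.0553] min [0.4597 0.0058 0.0378] max [0.4721 0.0428 0.0645]
top [236 252  13   7  47] [0.4285 0.0316 0.0561] min [0.4227 0.0143 0.0304] max [0.4407 0.0482 0.065 ]
top [329 269  29   8  97] [ 0.3805 -0.2455  0.0661] min [ 0.3708 -0.2864  0.0496] max [ 0.3916 -0.2122  0.0983]
scene knob 0.61 [0.4476 0.024  0.0559]
scene dish 0.88 [ 0.657  -0.176   0.0048]
scene red 11 [0.4433 0.0375 0.0506] [0.4343 0.0286 0.0465] [0.4535 0.0394 0.0549]
top knob 0.68 [0.4447 0.0225 0.0546]
top dish 0.59 [ 0.665  -0.1634  0.006 ]
top red 8 [0.439  0.0273 0.0495] [0.432  0.0116 0.0452] [0.4597 0.0347 0.0558]
top [ 289  160   41   39 1267] minmax [ 0.6066 -0.2271 -0.0048] [ 0.7202 -0.1104  0.0197] ((0.6649376749992371, -0.1706961989402771), 0.06445468962192535) floor mean [ 0.664  -0.1698  0.0021]
scene [ 175  186   43   31 1062] minmax [ 0.6037 -0.2301  0.0005] [ 0.7159 -0.1108  0.019 ] ((0.6579866409301758, -0.1749863177537918), 0.06968634575605392) floor mean [ 0.6596 -0.1688  0.0041]
```

```bash
python3 - <<'E'
from h import *
def tgt(xy,head,tilt,z):
    T=pose(xy,head,tilt,0,xr=0,set_=0); T[:3,3]=[*xy,z]; return T
for H in (45,50):
    h=np.array([np.cos(np.radians(H)),np.sin(np.radians(H))]); xy=np.array([.662,-.170])-.291*h
    print(H,xy); row(tgt(xy,H,43,.086))
E
```

```text
45 [ 0.45623193 -0.37576807]
shift [ 0.0767  0.0472 -0.0987] rot [-0.05 24.04 25.54]
50 [ 0.47494881 -0.39291893]
shift [ 0.0981  0.0571 -0.108 ] rot [-0.06 20.63 21.89]
```

Request:
servo_tool([
  [0.3,0,-0.004,-0.012,0,0,0],
  [0.3,0.002,-0.012,-0.025,0,0.5,0.5],
  [0.3,0.006,-0.014,-0.036,0,1.8,1.9],
  [0.3,0.012,-0.01,-0.044,0,3.8,4],
  [0.3,0.019,-0.003,-0.051,0,6,6.4],
  [0.3,0.026,0.004,-0.058,0,8.2,8.7],
  [0.3,0.033,0.01,-0.064,0,10.4,11],
  [0.3,0.04,0.016,-0.07,0,12.6,13.4],
  [0.3,0.047,0.022,-0.076,0,14.8,15.7],
  [0.3,0.054,0.028,-0.081,0,17,18.1],
  [0.3,0.061,0.034,-0.086,0,19.2,20.4],
  [0.3,0.068,0.04,-0.092,0,21.4,22.7],
  [0.3,0.074,0.045,-0.097,0,23.2,24.7],
  [0.3,0.0767,0.0472,-0.0987,0,24,25.5],
  [0.3,0.0767,0.0472,-0.0987,0,24,25.5],
  [0.3,0.0767,0.0472,-0.0987,0,24,25.5],
])

```text
clock: 17.08
position: [0.456, -0.3761, 0.0859]
ee_rot: [0.86, -0.356, 0.14, -0.339]
ft_force: [0.3, 1.4, -4.4]
grip_width: 0.527
```

```bash
python3 v.py v8; python3 -c "
from h import *
T=T_tool();print(T[:3,:3].T@np.array([0,0,-.01]),T[:3,:3].T@np.array([.01,0,0]),T[:3,:3].T@np.array([0,0.01,0]))"
```

```text
[ 1.2305  0.5603 -0.287   1.6913 -0.6449  1.1611  0.5299] [ 0.456  -0.3761  0.0859] [ 0.3007  1.353  -4.4189] [-1.1212  1.0162  0.0349] 0.5271073489059079
tilt/heading 43.05229163577598 45.04970808693164
scene [202 108   4  15  44] [ 0.4492 -0.3526  0.1077] min [ 0.4168 -0.3968  0.0927] max [ 0.4718 -0.3308  0.1113]
scene [114 157  21  16  94] [ 0.7077 -0.4457  0.0209] min [ 0.6956 -0.493   0.0146] max [ 0.716  -0.4025  0.0271]
scene [183 175   6  16  66] [ 0.677  -0.1746  0.0944] min [ 0.6604 -0.1975  0.0721] max [ 0.6907 -0.1612  0.1021]
scene [195 175   6  16  61] [ 0.6591 -0.151   0.0914] min [ 0.6352 -0.1661  0.0684] max [ 0.6645 -0.1367  0.1014]
scene [190 184   4   7  17] [ 0.6716 -0.1605  0.0811] min [ 0.6692 -0.1642  0.0701] max [ 0.6732 -0.1574  0.0921]
top [387 162  32   8 178] [ 0.7028 -0.4506  0.0197] min [ 0.6926 -0.4968  0.0122] max [ 0.7139 -0.4027  0.0335]
top [311 164  12  10  46] [ 0.6742 -0.1803  0.0959] min [ 0.6613 -0.1979  0.0816] max [ 0.6877 -0.1659  0.1042]
top [302 173  14   9  48] [ 0.6469 -0.1562  0.0963] min [ 0.6364 -0.1771  0.0755] max [ 0.6621 -0.1396  0.105 ]
top [371 237  24  20 105] [ 0.4543 -0.3486  0.1051] min [ 0.4222 -0.3874  0.0056] max [ 0.4765 -0.3272  0.1314]
scene knob 0.63 [ 0.6647 -0.1636  0.0925]
scene dish 0.71 [ 0.6628 -0.171   0.0043]
scene red 52 [ 0.6694 -0.1595  0.0834] [ 0.6502 -0.1747  0.0684] [ 0.6741 -0.1517  0.0923]
top knob 0.7 [0.4495 0.3732 0.2126]
top dish 0.58 [ 0.6596 -0.1547  0.0068]
top red 11 [ 0.6472 -0.1741  0.0913] [ 0.3231 -0.1771  0.0801] [ 0.6696 -0.0181  1.4392]
[2.12854275e-06 6.82540306e-03 7.30847922e-03] [ 0.00707311 -0.00516741  0.00482379] [-0.00706902 -0.00516834  0.00482878]
```

View pics/v8.png

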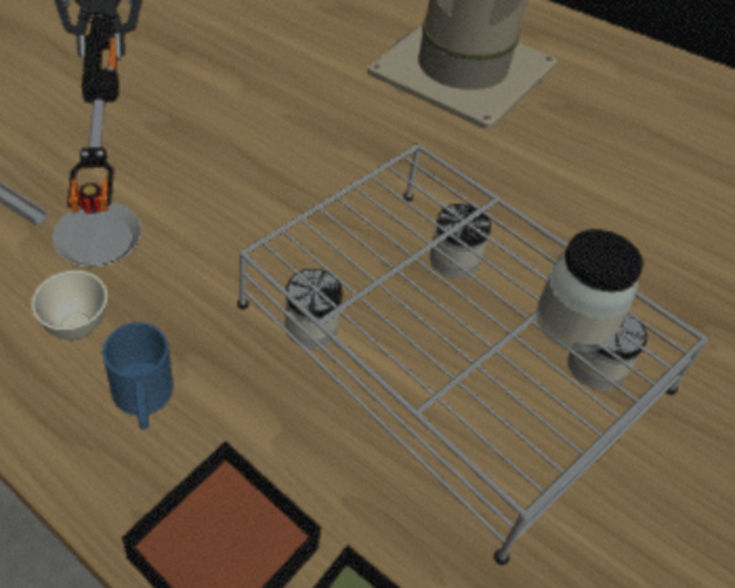

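Request:
servo_tool([
  [0.3,0,0.005,0.0055,0,0,0],
  [0.3,0,0.0135,0.0145,0,0,0],
  [0.3,0,0.022,0.0235,0,0,0],
  [0.3,0,0.0285,0.0305,0,0,0],
  [0.3,0,0.0328,0.035,0,0,0],
  [0.3,0,0.0355,0.038,0,0,0],
  [0.3,0,0.0369,0.0395,0,0,0],
  [0.3,0,0.0376,0.0402,0,0,0],
  [0.3,0,0.0376,0.0402,0,0,0],
  [0.3,0,0.0376,0.0402,0,0,0],
])

```text
clock: 18.62
position: [0.456, -0.3765, 0.0311]
ee_rot: [0.86, -0.356, 0.14, -0.339]
ft_force: [-0.5, 0.2, -3.6]
grip_width: 0.524
```

```bash
python3 v.py v9; python3 -c "
from h import *
import cv2
a=np.load('scene2.npz')['im'][130:230,130:250];cv2.imwrite('pics/c9.png',cv2.resize(a,None,fx=5,fy=5,interpolation=2))"
```

```text
[ 1.2296  0.6425 -0.2858  1.704  -0.6481  1.0855  0.5888] [ 0.456  -0.3765  0.0311] [-0.5077  0.2035 -3.6096] [-1.0747  1.0166  0.0582] 0.5243860742273211
tilt/heading 43.03625840289802 45.0069588513178
scene [204 122   4  15  43] [ 0.45   -0.3515  0.0524] min [ 0.4185 -0.3938  0.0347] max [ 0.4707 -0.3274  0.0574]
scene [115 157  20  16  87] [ 0.7081 -0.4465  0.0201] min [ 0.6978 -0.4929  0.0129] max [ 0.7147 -0.4025  0.0259]
scene [198 189   6  15  57] [ 0.6582 -0.1526  0.0386] min [ 0.6334 -0.1656  0.0137] max [ 0.664  -0.1354  0.0465]
scene [186 190   6  14  52] [ 0.6807 -0.1732  0.0394] min [ 0.6638 -0.1913  0.0194] max [ 0.69   -0.163   0.0489]
scene [192 198   4   7  17] [ 0.6722 -0.1613  0.028 ] min [ 0.6677 -0.1674  0.0146] max [ 0.6745 -0.158   0.0353]
top [387 162  32   7 179] [ 0.7026 -0.4512  0.0202] min [ 0.6937 -0.4973  0.0097] max [ 0.7143 -0.402   0.0293]
top [310 168  10  12  47] [ 0.6728 -0.1829  0.0396] min [ 0.6559 -0.1955  0.0078] max [ 0.6885 -0.1681  0.0475]
top [301 177  10  10  41] [ 0.6484 -0.1561  0.0403] min [ 0.6342 -0.17    0.0177] max [ 0.6622 -0.1413  0.0493]
top [367 239  24  20  99] [ 0.454  -0.3503  0.0503] min [ 0.4206 -0.4006  0.0043] max [ 0.477  -0.326   0.0797]
scene knob 0.55 [ 0.6639 -0.1668  0.036 ]
scene dish 0.9 [ 0.667  -0.1597  0.0044]
scene red 45 [ 0.6693 -0.1604  0.0292] [ 0.6547 -0.1798  0.0146] [ 0.6745 -0.1527  0.037 ]
top knob 0.31 [ 0.6679 -0.158   0.0062]
top red 11 [ 0.6486 -0.1773  0.034 ] [ 0.3231 -0.1896  0.0078] [ 0.6728 -0.0181  1.4392]
```

View pics/c9.png

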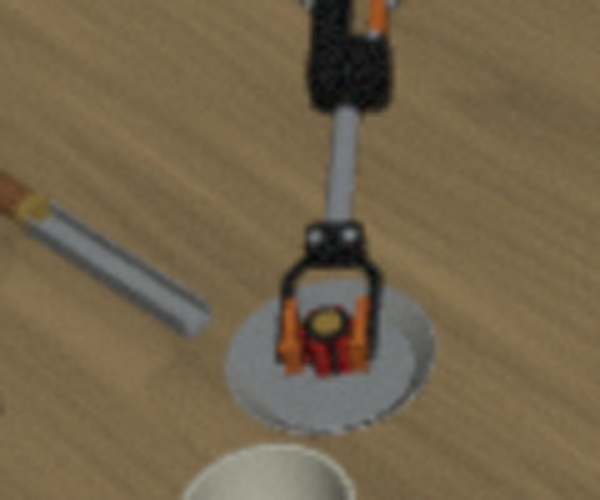

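The knob is over the middle of the dish, a few mm up. I'll lower it slowly and watch the force.

Request:
servo_tool([
  [0.3,0,0.0007,0.00075,0,0,0],
  [0.3,0,0.0014,0.0015,0,0,0],
  [0.3,0,0.0014,0.0015,0,0,0],
  [0.3,0,0.0014,0.0015,0,0,0],
])

```text
clock: 19.42
position: [0.4559, -0.3765, 0.0288]
ee_rot: [0.859, -0.356, 0.14, -0.339]
ft_force: [-0.5, 0.0, -3.3]
grip_width: 0.527
```

Request:
servo_tool([
  [0.3,0,0.0005,0.0005,0,0,0],
  [0.3,0,0.001,0.0011,0,0,0],
  [0.3,0,0.001,0.0011,0,0,0],
  [0.3,0,0.001,0.0011,0,0,0],
])

```text
clock: 19.92
position: [0.456, -0.3764, 0.0274]
ee_rot: [0.859, -0.356, 0.14, -0.339]
ft_force: [0.4, -0.1, -2.4]
grip_width: 0.527
```

```bash
python3 -c "
from h import *
for i in range(4):
  eyes.camera('scene'); o=monitor.get_obs();print(o['position'],o['ft_force'],o['torque'])
M=c2w('scene')
for r in models.boxes_of('scene','knob')[:1]: print((M@np.append(r['point'],1)))"
```

```text
[ 0.45601125 -0.37645338  0.02737967] [ 0.25092015  0.16980071 -2.96737912] [-0.89038988  0.86604271 -0.05243867]
[ 0.45599534 -0.37648575  0.02737149] [-0.13344431 -0.63215334 -3.11374397] [-0.85707589  0.86985516 -0.06733697]
[ 0.45601124 -0.37646223  0.02738301] [-1.09409635 -0.52517883 -3.18738154] [-0.81938783  0.92030425 -0.06051558]
[ 0.45600621 -0.37647999  0.02736869] [ 1.05808859e-01  8.06512027e-04 -3.61769867e+00] [-0.85381859  0.86941088 -0.00525357]
[ 0.66604296 -0.1626009   0.00537125  1.        ]
```

The moment dropped by about 0.2 Nm, so the knob's weight is on the dish floor. Opening the trigger gradually.

Request:
servo_tool([
  [0.54,0,0,0,0,0,0],
  [0.55,0,0,0,0,0,0],
  [0.56,0,0,0,0,0,0],
  [0.57,0,0,0,0,0,0],
  [0.58,0,0,0,0,0,0],
  [0.59,0,0,0,0,0,0],
  [0.59,0,0,0,0,0,0],
  [0.59,0,0,0,0,0,0],
])

```text
clock: 21.18
position: [0.456, -0.3764, 0.0273]
ee_rot: [0.859, -0.356, 0.14, -0.339]
ft_force: [-0.5, 0.1, -3.5]
grip_width: 0.59
```

```bash
python3 v.py v10; python3 -c "
from h import *
import cv2
a=np.load('scene2.npz')['im'][130:230,130:250];cv2.imwrite('pics/c10.png',cv2.resize(a,None,fx=5,fy=5,interpolation=2))"
```

```text
[ 1.2295  0.6484 -0.2858  1.7045 -0.6483  1.0807  0.5926] [ 0.456  -0.3764  0.0273] [-0.4635  0.086  -3.5255] [-0.9491  0.9337 -0.0011] 0.590400484521683
tilt/heading 43.03969793213144 45.005675149469056
scene [204 122   4  16  43] [ 0.4502 -0.3504  0.0494] min [ 0.411  -0.3968  0.0259] max [ 0.473  -0.3295  0.0536]
scene [114 157  22  16  93] [ 0.7072 -0.4432  0.0213] min [ 0.696  -0.4943  0.0127] max [ 0.7148 -0.4017  0.0256]
scene [204 189   4  15  35] [ 0.6465 -0.1388  0.0377] min [ 0.6295 -0.16    0.0194] max [ 0.6531 -0.1316  0.044 ]
scene [184 190   4  15  45] [ 0.6821 -0.1824  0.038 ] min [ 0.665  -0.2019  0.0212] max [ 0.6943 -0.1712  0.0416]
scene [197 195   5  10  24] [ 0.6601 -0.1541  0.0262] min [ 0.6473 -0.1591  0.0106] max [ 0.6629 -0.1508  0.035 ]
scene [191 199   5   7  18] [ 0.6713 -0.1608  0.0239] min [ 0.6683 -0.1746  0.0109] max [ 0.6735 -0.1582  0.0341]
top [387 162  32   7 177] [ 0.7026 -0.4516  0.0201] min [ 0.6937 -0.4961  0.0123] max [ 0.7141 -0.4028  0.029 ]
top [312 168  10  10  38] [ 0.6777 -0.1896  0.0366] min [ 0.6636 -0.2025  0.0261] max [ 0.6927 -0.175   0.0437]
top [299 181  11   8  33] [ 0.6412 -0.1528  0.0373] min [ 0.6281 -0.1658  0.01  ] max [ 0.6498 -0.1357  0.0436]
top [367 239  23  20 101] [ 0.4513 -0.3513  0.0471] min [ 0.4228 -0.3973  0.0057] max [ 0.4776 -0.3284  0.0559]
scene knob 0.6 [ 0.6638 -0.1643  0.0333]
scene dish 0.68 [ 0.6676 -0.164   0.0042]
scene red 59 [ 0.6629 -0.1576  0.0253] [ 0.6473 -0.1773  0.0106] [ 0.6735 -0.1507  0.0356]
top knob 0.64 [ 0.6545 -0.1689  0.0322]
top dish 0.6 [ 0.6672 -0.1602  0.0058]
top red 14 [ 0.6457 -0.166   0.0311] [ 0.6434 -0.1776  0.0191] [ 0.67   -0.1566  0.0346]
```

View pics/c10.png

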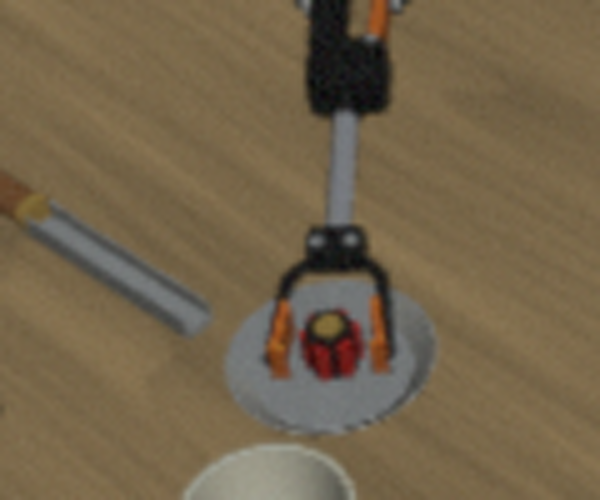

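The knob is free and upright in the dish, with about 5 mm of clearance per side. Lifting straight up.

Request:
servo_tool([
  [0.59,0,-0.002,-0.0022,0,0,0],
  [0.59,0,-0.006,-0.0064,0,0,0],
  [0.59,0,-0.012,-0.0129,0,0,0],
  [0.59,0,-0.02,-0.0215,0,0,0],
  [0.59,0,-0.029,-0.0311,0,0,0],
  [0.59,0,-0.037,-0.0397,0,0,0],
  [0.59,0,-0.041,-0.044,0,0,0],
  [0.59,0,-0.041,-0.044,0,0,0],
])

```text
clock: 22.48
position: [0.456, -0.3767, 0.0879]
ee_rot: [0.86, -0.356, 0.141, -0.339]
ft_force: [0.0, 0.1, -3.5]
grip_width: 0.592
```

```bash
python3 v.py v11; python3 - <<'E'
from h import *
def tgt(xy,head,tilt,z):
    T=pose(xy,head,tilt,0,xr=0,set_=0); T[:3,3]=[*xy,z]; return T
row(tgt((.41,-.37),80,44.2,.085)); row(tgt((.41,-.37),80,44.2,.025))
E
```

```text
[ 1.2307  0.5573 -0.2867  1.6904 -0.6449  1.1632  0.5281] [ 0.456  -0.3767  0.0879] [ 0.0039  0.1069 -3.5132] [-0.8421  0.8622 -0.0027] 0.5920213642493306
tilt/heading 43.02450998254544 45.0078412989263
scene [201 107   5  16  47] [ 0.447  -0.3514  0.1098] min [ 0.418  -0.3966  0.0862] max [ 0.4706 -0.3341  0.1131]
scene [114 157  21  15  95] [ 0.7071 -0.4466  0.0216] min [ 0.6952 -0.4959  0.0139] max [ 0.715  -0.3992  0.0274]
scene [179 174   7  16  66] [ 0.6814 -0.1836  0.095 ] min [ 0.6597 -0.2057  0.0785] max [ 0.6944 -0.1707  0.1036]
scene [201 174   4  15  44] [ 0.648  -0.1382  0.0985] min [ 0.628  -0.1634  0.0771] max [ 0.6544 -0.1323  0.1044]
scene [197 195   5  10  26] [ 0.6583 -0.1548  0.0252] min [ 0.6457 -0.1592  0.0102] max [ 0.6646 -0.1515  0.0345]
scene [191 199   5   7  18] [ 0.672  -0.1612  0.0252] min [ 0.668  -0.1756  0.0124] max [ 0.6733 -0.1582  0.0335]
top [314 162  10  11  42] [ 0.6797 -0.187   0.0958] min [ 0.6643 -0.1989  0.0829] max [ 0.693  -0.1744  0.1024]
top [387 162  32   8 180] [ 0.7029 -0.4499  0.02  ] min [ 0.6919 -0.499   0.0111] max [ 0.7134 -0.4027  0.0299]
top [301 176  13   9  42] [ 0.6417 -0.1534  0.0966] min [ 0.6269 -0.1779  0.0243] max [ 0.6602 -0.1359  0.1044]
top [372 237  23  21 108] [ 0.4515 -0.3513  0.1077] min [ 0.4194 -0.4041  0.0042] max [ 0.4762 -0.3303  0.1337]
scene knob 0.51 [0.4835 0.3918 0.1866]
scene dish 0.88 [ 0.6631 -0.1716  0.0034]
scene red 57 [ 0.6639 -0.158   0.0253] [ 0.6477 -0.1786  0.0102] [ 0.6741 -0.1515  0.0345]
top dish 0.73 [ 0.6635 -0.1549  0.0053]
shift [-0.0369  0.0218 -0.0176] rot [  1.1  -24.11 -25.36]
shift [-0.0368  0.0628  0.0263] rot [  1.1  -24.11 -25.36]
```

Request:
servo_tool([
  [0.59,-0.001,0.001,-0.001,0,-0.7,-0.7],
  [0.59,-0.004,0.0025,-0.002,0.1,-2.6,-2.7],
  [0.59,-0.008,0.0045,-0.0035,0.2,-5,-5.3],
  [0.59,-0.0115,0.0067,-0.0054,0.3,-7.4,-7.8],
  [0.59,-0.015,0.009,-0.0072,0.45,-9.9,-10.4],
  [0.59,-0.019,0.0112,-0.009,0.55,-12.3,-13],
  [0.59,-0.0226,0.0134,-0.0108,0.65,-14.8,-15.5],
  [0.59,-0.0263,0.0156,-0.0126,0.8,-17.2,-18.1],
  [0.59,-0.03,0.0177,-0.0143,0.9,-19.6,-20.6],
  [0.59,-0.0337,0.02,-0.016,1,-22,-23.2],
  [0.59,-0.036,0.0213,-0.0172,1.1,-23.6,-24.8],
  [0.59,-0.037,0.0218,-0.0176,1.1,-24.1,-25.4],
  [0.59,-0.037,0.03,-0.009,1.1,-24.1,-25.4],
  [0.59,-0.037,0.042,0.004,1.1,-24.1,-25.4],
  [0.59,-0.037,0.054,0.017,1.1,-24.1,-25.4],
  [0.59,-0.037,0.061,0.0244,1.1,-24.1,-25.4],
  [0.59,-0.037,0.0628,0.0263,1.1,-24.1,-25.4],
  [0.59,-0.037,0.0628,0.0263,1.1,-24.1,-25.4],
])

```text
clock: 25.02
position: [0.4102, -0.3702, 0.0255]
ee_rot: [0.923, -0.08, 0.033, -0.374]
ft_force: [0.6, -0.0, -3.0]
grip_width: 0.588
```

```bash
python3 v.py v12; python3 - <<'E'
from h import *
for c in ['scene','top']:
    z=np.load(c+'2.npz');P=z['P'];im=z['im'];hsv=cv2.cvtColor(im,cv2.COLOR_BGR2HSV)
    s=(hsv[...,1]<70)&(hsv[...,2]>80)&(P[...,0]>.35)&(P[...,0]<.5)&(P[...,1]>-.26)&(P[...,1]<-.16)&(P[...,2]>.015); Q=P[s]
    k=Q[:,1]>np.median(Q[:,1]); print(c,'tube top z rear/front',len(Q),np.median(Q[~k],0),np.median(Q[k],0))
    o=(hsv[...,2]<60)&(P[...,0]>.35)&(P[...,0]<.48)&(P[...,1]>-.33)&(P[...,1]<-.285)&(P[...,2]>.03)&(P[...,2]<.09);print('housing top',np.percentile(P[o][:,2],[50,90]))
E
```

```text
[ 1.1634  0.8181 -0.2993  1.4211 -0.3371  1.4762  0.8493] [ 0.4102 -0.3702  0.0255] [ 0.5595 -0.0159 -2.9711] [-1.2405  0.1925 -0.0441] 0.5880663928820602
tilt/heading 44.16349180255452 80.01831794883842
scene [211 116  12  13  51] [ 0.3927 -0.3641  0.0475] min [ 0.378  -0.3974  0.0392] max [ 0.4045 -0.324   0.053 ]
scene [115 157  21  16  90] [ 0.7077 -0.4408  0.0215] min [ 0.6968 -0.4949  0.0144] max [ 0.7142 -0.3995  0.0259]
scene [269 163  10  12  43] [ 0.4316 -0.067   0.0412] min [ 0.4261 -0.0949  0.0207] max [ 0.4381 -0.0575  0.0443]
scene [255 170  10  14  42] [ 0.4856 -0.0747  0.0417] min [ 0.4771 -0.1037  0.0215] max [ 0.4919 -0.0661  0.0467]
scene [191 199   5   6  15] [ 0.672  -0.1616  0.0241] min [ 0.6682 -0.1722  0.0153] max [ 0.673  -0.1579  0.0328]
scene [197 198   5   7  22] [ 0.6594 -0.1539  0.0228] min [ 0.6474 -0.1593  0.0114] max [ 0.6644 -0.1514  0.0361]
top [387 162  32   8 183] [ 0.7024 -0.4507  0.0204] min [ 0.6917 -0.4979  0.0092] max [ 0.7136 -0.4019  0.0299]
top [277 234  14   6  44] [ 0.4843 -0.0863  0.0402] min [ 0.4774 -0.1066  0.0275] max [ 0.4943 -0.06
[... 165 characters left out ...]
7  0.0467] min [ 0.3807 -0.3959  0.024 ] max [ 0.4036 -0.322   0.054 ]
scene knob 0.55 [ 0.6654 -0.1619  0.033 ]
scene dish 0.59 [ 0.6597 -0.1715  0.005 ]
scene red 57 [ 0.6627 -0.1579  0.0246] [ 0.647  -0.1769  0.0114] [ 0.6735 -0.1514  0.0361]
top knob 0.39 [ 0.7894 -0.0821  0.0237]
top dish 0.92 [ 0.6671 -0.163   0.0057]
top red 12 [ 0.646  -0.1626  0.0316] [ 0.3231 -0.1787  0.021 ] [ 0.6578 -0.0181  1.4392]
scene tube top z rear/front 117 [ 0.4339411  -0.23210023  0.04034497] [ 0.44314899 -0.18684286  0.03947315]
housing top [0.05132474 0.05410255]
top tube top z rear/front 196 [ 0.43189462 -0.23660142  0.03881592] [ 0.43953128 -0.18662772  0.03732288]
housing top [0.05078769 0.05528064]
```

Request:
servo_tool([
  [0.59,0,0.003,0.003,0,0,0],
  [0.59,0,0.006,0.0062,0,0,0],
  [0.59,0,0.0085,0.0088,0,0,0],
  [0.59,0,0.01,0.0103,0,0,0],
  [0.59,0,0.0105,0.0108,0,0,0],
  [0.59,0,0.0105,0.0108,0,0,0],
  [0.59,0,0.0105,0.0108,0,0,0],
])

```text
clock: 26.2
position: [0.4101, -0.3702, 0.0105]
ee_rot: [0.923, -0.08, 0.033, -0.374]
ft_force: [-0.1, -0.4, -3.2]
grip_width: 0.588
```

```bash
python3 v.py v13 | head -9
```

```text
[ 1.1618  0.8388 -0.2968  1.4218 -0.3332  1.4572  0.8581] [ 0.4101 -0.3702  0.0105] [-0.1436 -0.4377 -3.1722] [-1.2291  0.2185 -0.0112] 0.5879661375637204
tilt/heading 44.153965006431505 80.0191696748127
scene [211 120  13  12  53] [ 0.3916 -0.3668  0.033 ] min [ 0.3662 -0.4217  0.0063] max [ 0.4021 -0.3253  0.0366]
scene [115 158  19  15  87] [ 0.7082 -0.4428  0.0208] min [ 0.6968 -0.4891  0.0142] max [ 0.7151 -0.4015  0.0266]
scene [269 167  10  12  54] [ 0.4323 -0.0707  0.0248] min [ 0.4267 -0.0937  0.0052] max [ 0.4399 -0.0563  0.0309]
scene [256 174   9  13  41] [ 0.4853 -0.0721  0.026 ] min [ 0.4759 -0.1033  0.0069] max [ 0.495  -0.066   0.0314]
scene [198 195   4  10  23] [ 0.6589 -0.1546  0.0244] min [ 0.6456 -0.1593  0.0099] max [ 0.6634 -0.1505  0.0331]
scene [191 199   5   6  17] [ 0.6713 -0.1619  0.023 ] min [ 0.6672 -0.1738  0.0146] max [ 0.674  -0.1586  0.0322]
top [387 162  32   8 182] [ 0.7025 -0.4504  0.0198] min [ 0.6913 -0.498   0.0116] max [ 0.7144 -0.4022  0.0299]
```

Only 1–2 mm is left under the reacher. I'll go down 1.5 mm more, then release slowly.

Request:
servo_tool([
  [0.59,0,0.0005,0.0005,0,0,0],
  [0.59,0,0.001,0.0011,0,0,0],
  [0.59,0,0.001,0.0011,0,0,0],
  [0.61,0,0.001,0.0011,0,0,0],
  [0.63,0,0.001,0.0011,0,0,0],
  [0.65,0,0.001,0.0011,0,0,0],
  [0.7,0,0.001,0.0011,0,0,0],
  [0.8,0,0.001,0.0011,0,0,0],
  [1,0,0.001,0.0011,0,0,0],
  [1,0,0.001,0.0011,0,0,0],
  [1,0,0.001,0.0011,0,0,0],
])

```text
clock: 27.88
position: [0.41, -0.3701, 0.0088]
ee_rot: [0.923, -0.08, 0.033, -0.374]
ft_force: [-1.4, 0.2, 0.5]
grip_width: 0.998
```

Request:
servo_tool([
  [1,0,0,-0.005,0,0,0],
  [1,0,0,-0.02,0,0,0],
  [1,0,0,-0.045,0,0,0],
  [1,0,0,-0.08,0,0,0],
  [1,0,0,-0.115,0,0,0],
  [1,0,0,-0.13,0,0,0],
  [1,0,0,-0.13,0,0,0],
])

```text
clock: 28.75
position: [0.3942, -0.46, 0.1024]
ee_rot: [0.923, -0.081, 0.034, -0.374]
ft_force: [0.4, 0.3, -0.5]
grip_width: 1.0
```

```bash
python3 v.py v14; python3 -c "
import cv2;from h import *
a=np.load('scene2.npz')['im'][90:260,100:400];cv2.imwrite('pics/c14.png',cv2.resize(a,None,fx=2.6,fy=2.6,interpolation=2))"
```

```text
[ 1.1959  0.8577 -0.2664  1.156  -0.3197  1.7162  0.8326] [ 0.3942 -0.46    0.1024] [ 0.3732  0.3211 -0.496 ] [-0.7022  0.1108 -0.0324] 0.9997028049160482
tilt/heading 44.100942324169495 79.97240770042782
scene [212 120  11  13  50] [ 0.3907 -0.3643  0.0314] min [ 0.3736 -0.4002  0.0201] max [ 0.4068 -0.3203  0.0354]
scene [114 157  22  17  94] [ 0.7082 -0.4444  0.0215] min [ 0.696  -0.4944  0.0136] max [ 0.7147 -0.3987  0.0265]
scene [269 165  12  11  75] [ 0.4232 -0.0767  0.0243] min [ 0.4153 -0.1004  0.0066] max [ 0.4271 -0.0601  0.0347]
scene [254 174   8  13  43] [ 0.4919 -0.0792  0.0288] min [ 0.4828 -0.1059  0.0088] max [ 0.4998 -0.0708  0.0347]
scene [197 195   5  10  23] [ 0.659  -0.1539  0.0261] min [ 0.6433 -0.1626  0.0112] max [ 0.6646 -0.1514  0.0352]
scene [192 199   4   7  16] [ 0.6713 -0.1616  0.0242] min [ 0.6674 -0.1655  0.0129] max [ 0.6742 -0.158   0.0347]
top [387 162  32   7 181] [ 0.7025 -0.4508  0.0198] min [ 0.6936 -0.4977  0.0104] max [ 0.7133 -0.4015  0.028 ]
top [279 233  13   7  44] [ 0.4896 -0.0913  0.027 ] min [ 0.4805 -0.1105  0.0143] max [ 0.4976 -0.075   0.0354]
top [275 258  14   4  39] [ 0.4218 -0.0803  0.0268] min [ 0.4168 -0.1007  0.0173] max [ 0.4254 -0.0629  0.0346]
top [366 265  28  10 111] [ 0.3903 -0.36    0.0295] min [ 0.3787 -0.4067  0.0049] max [ 0.4045 -0.3236  0.0382]
scene knob 0.6 [ 0.4917 -0.0932  0.0228]
scene dish 0.91 [ 0.6629 -0.1689  0.0042]
scene red 57 [ 0.6638 -0.1585  0.0247] [ 0.6469 -0.1781  0.0112] [ 0.6742 -0.1514  0.0352]
top knob 0.65 [ 0.6559 -0.1691  0.0334]
top dish 0.87 [ 0.6648 -0.1643  0.0041]
top red 14 [ 0.6455 -0.164   0.0315] [ 0.6421 -0.1773  0.0192] [ 0.6702 -0.1567  0.0347]
```

View pics/c14.png

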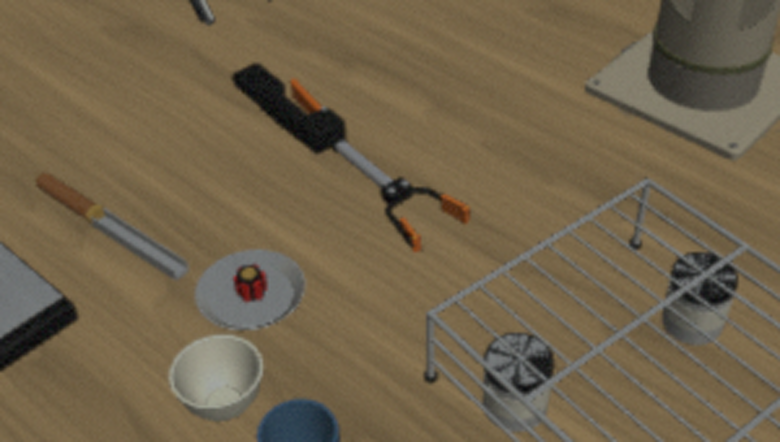

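The picture shows the knob upright in the dish at (250,283), the reacher flat on open bench, and the gripper clear.

```bash
python3 -c "
from h import *
print(ticket.hand_in())"
```

```text
the job is handed in; nothing more can be done
None
```

The knob is in the parts dish, the reacher is flat on the open bench, and I handed the job in with the robot clock at about 29 s of the 58 s. The hand-in reports no verdict.

- **Path:** I took the reacher by its grip with the hand leaned back 43°, slid it in through the rack's open end and squeezed at 85 N. I lifted the knob about 22 mm and brought it out. It touched the dish floor, seen as a drop in the wrist moment, before I let the jaws open.
- **Knob:** it stands upright about 10 mm or less from the dish middle, with its top at about 34 mm, so its centre is near 18 mm up.
- **Reacher:** its lever and pads read the same heights as at the start, so it lies flat. It is about 0.1 m clear of the dish and outside the rack.
- **Other things:** the dish shows no measurable shift, the sampling scoop did not move, and nothing else looks disturbed in the pictures.
- **Robot:** open, about 0.1 m up and touching nothing.

**What disagreed:**
- The 20 N carry grip half closed the jaws, because my grip sat towards the rear end of the lever. I then held the reacher by opening width instead.
- The reacher sagged about 1° nose-down in the grip, which I corrected before laying it down.
- The detector sometimes took other things for the knob, so I used the colour and depth measurements there.

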